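# Seat the inspection cover under its retaining lip

### The job

Close the open grey housing with the larger of the two round covers. Holding it by its grip, tilt it so that its edge goes into the round recess first, underneath the dark steel retaining lip, then level it so that it lies flat on the recess floor, and let go. Leave the smaller cover where it is.

Things in the scene. Friction and masses are not known exactly. Their poses are not given: they have to be found in the camera images.
- cover: The larger loose round cover: flat pale aluminium disc, 84 mm diameter, 6 mm thick, with a black upright cylindrical grip (26 mm diameter) in the middle of its upper face; 49 mm high in all, 0.11 to 0.23 kg. It lies flat on the bench, grip up. Origin: centre of the underside; z up along the grip. Alike all round: its x and y do not matter.
- small_cover: The wrong cover, to be left alone: same shape, same 26 mm grip and 49 mm height, but its disc is only 56 mm in diameter. Origin: centre of the underside, z up along the grip. The two covers may be in either of two places.
- seat (a point): Centre of the recess floor in the fixed grey housing (block 136 x 136 mm, 36 mm high, low ears on its y sides). The round recess, 100 mm diameter, goes 14 mm down from the top face to a flat floor 22 mm above the bench, with a 59 mm bore in its middle. z up; -x points to the lip (roughly to the robot, turned up to 30 degrees); y runs along the lip's edge.
- lip (a point): Middle of the lip's free edge, at its underside: 30 mm from the recess centre, 14 mm above the floor; axes as seat. The flat dark steel lip (52 mm along y, 4 mm thick, 3 mm screw heads) roofs the recess from here out to its -x wall, so the cover cannot drop in level; tilted 15 to 20 degrees, lip-side edge low, it goes under and can then be levelled.

How it is judged:
On the way:
1. the larger cover is tilted with its low edge in the recess (angle between cover's own z axis and vertical between 0.07 and 0.8 rad and horizontal distance between cover and seat below 0.035 m and z of cover in the frame of seat below 0.028 m), for 0.05 s.
At the end, for the whole second after the job is handed in: The larger cover lies flat (within 3 degrees) and still on the recess floor (height within 3 mm), its centre within 14 mm of the recess centre and so with its edge under the lip, grip up; the smaller cover is within 30 mm of where it started (angle between cover's own z axis and vertical below 0.05 rad and horizontal distance between cover and seat below 0.014 m and z of cover in the frame of seat between -0.003 and 0.003 m and linear speed of cover below 0.02 m/s and distance of small_cover from where it was at the start of the episode below 0.03 m); the robot touches nothing.
It fails at once if the smaller cover is moved by more than 30 mm (distance of small_cover from where it was at the start of the episode above 0.03 m).
It also fails if it takes over 35 s, if anything falls off the work surface, if the arm or the gripper's body presses on something with over 40 N, if the wrist force passes 120 N, or if a joint passes its speed limit or range.

### The arm

A 6-joint arm with a two-finger parallel gripper is mounted at the origin on a cart in front of the work surface, level with it; the furniture and walls round the work are solid. World frame = base frame: x ahead of the robot, y to its left, z up, the work surface at z = 0. Lengths are in m, angles in rad, forces in N, time in s.
With the tool pointing down it reaches from about 0.275 to 0.775 m from the base axis. Payload 14.6 kg.
Tool frame: the origin (TCP) lies midway between the tips of the shut fingers; the grasp point (between the pads) lies 19 mm behind it; z points along the fingers, y is the direction in which the jaws open and shut (so a half turn about z gives the same grasp; the last joint's range is limited). The gripper opens to 85 mm and grips with 20 to 120 N. Pads are 22 mm wide; open, the fingers measure 114 mm over their backs; the gripper's body (76 mm by 85 mm) begins 54 mm behind the grasp point. The pads swing forward as they close: fully open they stand 13 mm farther back than shut.
Start: joints at [1.185, 0.263, -0.048, 1.259, 0, 1.415], TCP at [0.12, 0.511, 0.231] pointing down, gripper open.
Joint ranges: [-2.65, 2.65], [-0.89, 1.7], [-1.18, 1.37], [-2.13, 2.11], [-1.35, 1.29], [-3.14, 3.14]. Speed limits (rad/s): [1.89, 1.89, 2.57, 2.79, 3.14, 3.14].

### API

Orientations are given as a rotation vector (axis times angle).
In Python, from station import arm gives the robot as it stands. The module is installed in compiled form; this text tells all that it offers.
- The arm moves only by the tool send_rows, never from a script. Its argument "series" is a list of rows, each a list of 5 numbers: the shift along the tool's x, y, z in m, then the turn about the tool's z in degrees, then the opening, from -1 (shut) to 1 (fully open), so that 0 is half open. In form: [[x, y, z, roll, gripper], ...]. A call has 1 to 5 rows; each row shifts and turns the commanded pose from where the row before left it, along the tool's axes as they then stand; what a row does not reach is not made up. A row lasts 1/8 s, in which the tool goes at most 62.5 mm and 10.7 degrees, less where a joint would pass 70% of its speed; a pose out of reach is approached as far as the arm can. A call with a gripper value outside its range is refused whole. The fingers move at their own pace and stop on an object; "grip_force" is the grip in N (left out, the last holds). Time passes only in rows, so rows that do not move let the fingers close. It gives the time, the measured TCP pose, the force and the opening at its end, in the units of the state.
- arm.state(): the state, without advancing time (a new reading comes with each control period).
- arm.capture(name): name is "scene" or "top"; returns a dict with "image" (384x512x3 uint8, red, green, blue), "mtx" (3x3 intrinsics, pixels), "D" ([k1, k2, p1, p2, k3] as OpenCV has them; the pictures are not rectified), "pose" (4x4, takes a point from camera to world coordinates). Camera axes: x right, y down, z forward; pixel columns grow to the right and rows downward; lengths in m; the calibration is good to about 2 mm. A picture is of the moment at which its call begins. There is no depth.
- arm.close_job(): hands the job in, once; it reports no verdict.
The state is a dict: "time": time; "joints": joint angles; "joint_vel": joint speeds; "tau": joint torques, N m; "tool_pos": TCP position; "eef_rot": TCP orientation; "force": force on the tool from outside, world axes, zero at the start; "torque": the same for the moment, N m; "gripper_width": opening from 0.0 (shut) to 1.0 (fully open).
Only numpy, scipy, OpenCV 4.12 (cv2) and the standard library are available. Lean on these libraries where they do the work, as an engineer would, in place of code of your own. Each camera call takes 0.05 s, during which the arm holds its last target. There are 200 camera calls.

## Working session

There is one attempt and no reset: what is moved stays moved. The work goes in short steps, Python scripts to look and compute and a tool call to move; the robot and the scene stay as the last step left them, time stands still between calls to the robot, and variables do not carry over. Pictures are saved under pics/ and viewed, about 8 in all and at most 12, crops included, and the job is handed in when it is done.

Besides the shell and the picture viewer there is one more tool, called after ">>>" as name(argument=value, ...), one argument or row to a line, values as JSON. send_rows: Moves the arm, as the interface text tells. Its arguments: {"type":"object","properties":{"series":{"type":"array","items":{"type":"array","items":{"type":"number"}}},"grip_force":{"type":"number"}},"required":["series"]}

```bash
mkdir -p pics
python3 - <<'E'
from station import arm
import cv2,numpy as np
np.set_printoptions(precision=4,suppress=True)
s=arm.state(); print({k:np.round(v,3) for k,v in s.items()})
for n in("scene","top"):
    c=arm.capture(n); cv2.imwrite(f"pics/{n}0.png",c["image"][:,:,::-1]); np.savez(f"{n}0.npz",**c)
    print(n,c["mtx"],c["D"],c["pose"])
E
```

```text
{'time': np.float64(0.0), 'joints': array([ 1.185,  0.264, -0.049,  1.259,  0.   ,  1.415]), 'joint_vel': array([-0.002, -0.001,  0.001,  0.001, -0.001, -0.   ]), 'tau': array([  0.001, -63.761,  38.457,   0.014,   0.   ,  -0.   ]), 'tool_pos': array([0.12 , 0.511, 0.231]), 'eef_rot': array([-0.362, -3.12 ,  0.002]), 'force': array([ 0.36 ,  0.242, -0.2  ]), 'torque': array([-0.04 ,  0.055,  0.038]), 'gripper_width': np.float64(0.999)}
scene [[409.2653   0.     249.9228]
 [  0.     409.2653 194.5984]
 [  0.       0.       1.    ]] [-0.0621  0.      0.      0.      0.    ] [[ 0.5395 -0.5758  0.6143  0.0324]
 [-0.8419 -0.378   0.3851 -0.2568]
 [ 0.0105 -0.725  -0.6887  0.6284]
 [ 0.      0.      0.      1.    ]]
top [[452.9472   0.     254.2795]
 [  0.     452.9472 198.5816]
 [  0.       0.       1.    ]] [-0.1606  0.      0.      0.      0.    ] [[ 0.0206 -0.9962  0.0847  0.4829]
 [-0.9997 -0.0197  0.0112  0.0476]
 [-0.0095 -0.0849 -0.9963  0.9974]
 [ 0.      0.      0.      1.    ]]
```

View pics/scene0.png

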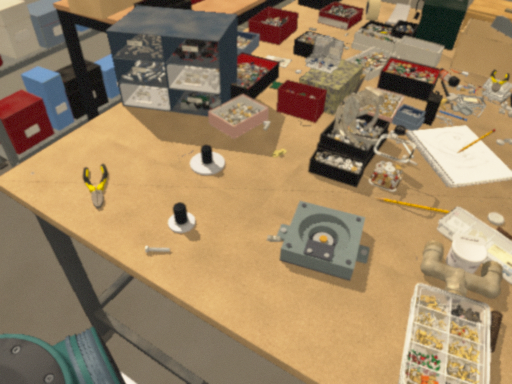

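View pics/top0.png

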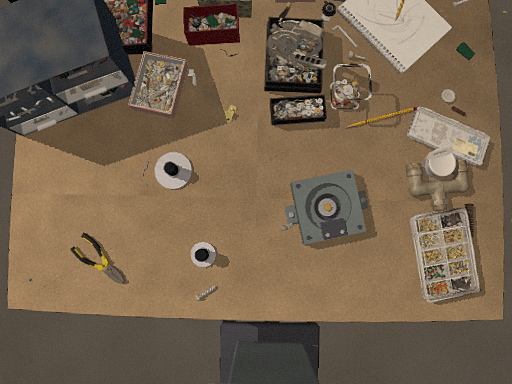

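The scene view shows the large cover at about (207,162), the small one at (181,218) and the housing at (322,240). In the top view they are at (173,170), (204,255) and (328,207), with the lip at about (333,228). Next I'll measure by colour masks and look at a zoomed crop.

```bash
cat > h.py <<'E'
import cv2,numpy as np
np.set_printoptions(precision=4,suppress=True)
def ray(c,p):
    n=cv2.undistortPoints(np.float64([[p]]),c["mtx"],c["D"])[0,0]
    return c["pose"][:3,3],c["pose"][:3,:3]@np.r_[n,1]
def plane(c,p,z):
    o,d=ray(c,p); return (o+d*(z-o[2])/d[2])
def cross(c1,p1,c2,p2):
    o1,d1=ray(c1,p1);o2,d2=ray(c2,p2)
    t=np.linalg.lstsq(np.c_[d1,-d2],o2-o1,rcond=None)[0]
    a,b=o1+t[0]*d1,o2+t[1]*d2
    return (a+b)/2,np.linalg.norm(a-b)
def blobs(m,amin):
    n,l,s,ce=cv2.connectedComponentsWithStats(m.astype(np.uint8))
    return [(s[i],ce[i],l==i) for i in range(1,n) if s[i][4]>amin]
E
python3 - <<'E'
from h import *
C={n:dict(np.load(n+"0.npz")) for n in("scene","top")}
win={"scene":dict(L=(180,135,235,185),S=(160,195,205,240)),"top":dict(L=(145,140,200,200),S=(185,235,220,275))}
P={}
for n,c in C.items():
    hsv=cv2.cvtColor(c["image"],cv2.COLOR_RGB2HSV)
    for k,(x0,y0,x1,y1) in win[n].items():
        w=np.zeros(hsv.shape[:2],bool);w[y0:y1,x0:x1]=1
        d=blobs(w&(hsv[...,1]<60)&(hsv[...,2]>130),60)
        g=blobs(w&(hsv[...,2]<55),30)
        m=max(d,key=lambda b:b[0][4])[2]; cn=cv2.findContours(m.astype(np.uint8),0,1)[0][0]
        e=cv2.fitEllipse(cv2.convexHull(cn)); gb=max(g,key=lambda b:b[0][4])
        P[n,k]=e[0]; print(n,k,"disc",np.round(e,1) if 0 else e,"plane",plane(c,e[0],.006))
        print("  grip",[(b[0],b[1]) for b in g])
for k in"LS": print(k,cross(C["scene"],P["scene",k],C["top"],P["top",k]))
a=cv2.resize(C["top"]["image"][155:260,275:385],None,fx=5,fy=5,interpolation=2)[:, :,::-1]
cv2.imwrite("pics/ht.png",a)
a=cv2.resize(C["scene"]["image"][190:290,260:380],None,fx=5,fy=5,interpolation=2)[:, :,::-1]
cv2.imwrite("pics/hs.png",a)
E
```

```text
scene L disc ((206.95787048339844, 162.77903747558594), (22.781694412231445, 34.34624099731445), 86.56684875488281) plane [0.6243 0.2375 0.006 ]
  grip [(array([202, 146,  10,  18, 140], dtype=int32), array([206.3857, 154.2786]))]
scene S disc ((181.21334838867188, 221.86659240722656), (20.214672088623047, 27.006465911865234), 82.53500366210938) plane [0.441  0.1657 0.006 ]
  grip [(array([175, 204,  12,  20, 192], dtype=int32), array([180.1979, 213.5469]))]
top L disc ((172.6277618408203, 170.00177001953125), (36.12965393066406, 37.29902648925781), 35.01054382324219) plane [0.6274 0.2417 0.006 ]
  grip [(array([164, 162,  15,  14, 142], dtype=int32), array([170.7958, 168.6268]))]
top S disc ((202.59251403808594, 254.00428771972656), (24.43733024597168, 25.18579864501953), 178.85116577148438) plane [0.4434 0.1692 0.006 ]
  grip [(array([195, 249,  14,  12, 139], dtype=int32), array([201.5468, 254.482 ]))]
L (array([0.6286, 0.242 , 0.0011]), np.float64(0.0015240372558503361))
S (array([0.4436, 0.1692, 0.0015]), np.float64(0.001230678401961281))
```

View pics/ht.png

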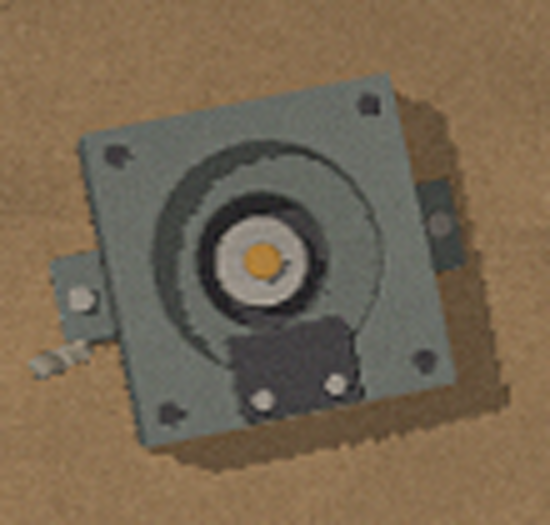

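View pics/hs.png

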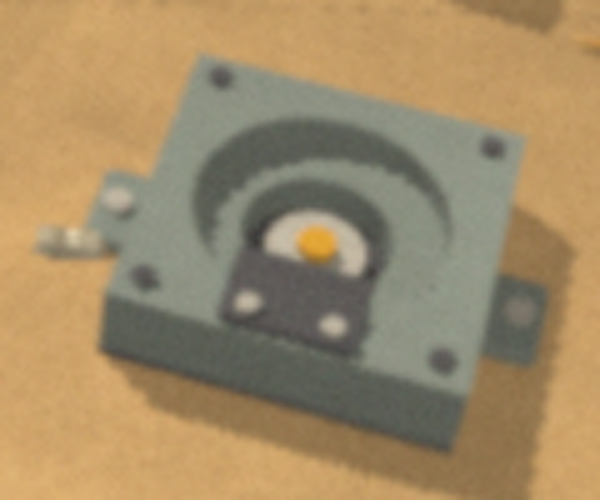

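The crops show the housing with the lip towards the robot, two screw heads on it, and four dark corner bolts. In the top crop the bolts are at (117,155), (370,103), (427,360) and (172,413). In the scene crop they are at (222,77), (493,148), (443,360) and (145,277). I'll triangulate the bolts, corners and grip tops.

Run:
```python
from h import *
C={n:dict(np.load(n+"0.npz")) for n in("scene","top")}
T=lambda p:np.array(p)/5-.4+[275,155]
S=lambda p:np.array(p)/5-.4+[260,190]
for nm,tp,sp in [("bolts",[(117,155),(370,103),(427,360),(172,413)],[(222,77),(493,148),(443,360),(145,277)]),
 ("corners",[(82,133),(388,73),(455,382),(147,443)],[(203,57),(523,137),(467,395),(107,292)])]:
    X=[]
    for a,b in zip(tp,sp):
        x,g=cross(C["top"],T(a),C["scene"],S(b)); X.append(x); print(nm,x,g, plane(C["top"],T(a),.036),plane(C["scene"],S(b),.036))
    X=np.array(X); d=(X[0]-X[3]+X[1]-X[2])/2; e=(X[0]-X[1]+X[3]-X[2])/2
    print(" centre",X.mean(0),"yaw x",np.degrees(np.arctan2(d[1],d[0])),"yaw y",np.degrees(np.arctan2(e[1],e[0]))-90,np.linalg.norm(d[:2]),np.linalg.norm(e[:2]))
for s,t in [((240,301),(262,400)),((333,325),(335,384))]: print("screw",cross(C["top"],T(t),C["scene"],S(s)))
for s,t in [((232,257),(228,335)),((372,290),(352,320))]: print("lip edge",cross(C["top"],T(t),C["scene"],S(s)))
# grip tops: highest dark pixels in scene; ellipse centres estimated
for k,s,t in [("L",(207,149.5),(170.5,168.5)),("S",(180.5,207.5),(201,254.5))]: print("griptop",k,cross(C["top"],t,C["scene"],s))
```

```text
bolts [ 0.5945 -0.0349  0.0368] 0.0011018777753149978 [ 0.5943 -0.0345  0.036 ] [ 0.5956 -0.0351  0.036 ]
bolts [ 0.6194 -0.1439  0.0357] 0.0007443087943205337 [ 0.6191 -0.1435  0.036 ] [ 0.6192 -0.1443  0.036 ]
bolts [ 0.5092 -0.1686  0.037 ] 0.0006851305667442912 [ 0.5091 -0.1685  0.036 ] [ 0.5102 -0.1688  0.036 ]
bolts [ 0.4849 -0.0595  0.0365] 0.00044688839575998993 [ 0.4848 -0.0593  0.036 ] [ 0.4854 -0.0595  0.036 ]
 centre [ 0.552  -0.1017  0.0365] yaw x 12.629267413156576 yaw y 12.695952396200255 0.11259865580881125 0.11182584537457244
corners [ 0.6045 -0.0207  0.0324] 0.0023437136306493672 [ 0.6035 -0.0194  0.036 ] [ 0.6017 -0.0231  0.036 ]
corners [ 0.6327 -0.1519  0.0348] 0.0004389948344532407 [ 0.6324 -0.1514  0.036 ] [ 0.6316 -0.1522  0.036 ]
corners [ 0.5002 -0.1815  0.0357] 0.0014647908724020819 [ 0.4999 -0.1807  0.036 ] [ 0.5004 -0.1822  0.036 ]
corners [ 0.4723 -0.0498  0.0342] 0.0016690275899058106 [ 0.4719 -0.0489  0.036 ] [ 0.4714 -0.0511  0.036 ]
 centre [ 0.5524 -0.101   0.0343] yaw x 12.516293530723624 yaw y 12.027278125296391 0.1355564438360543 0.13439035684450212
screw (array([ 0.4907, -0.0964,  0.0414]), np.float64(0.0009936976383952514))
screw (array([ 0.4985, -0.1287,  0.0411]), np.float64(0.0017002334618135858))
lip edge (array([ 0.5177, -0.0821,  0.0301]), np.float64(0.003493764869038963))
lip edge (array([ 0.5251, -0.1348,  0.0378]), np.float64(0.0019409053183243425))
griptop L (array([0.6258, 0.2375, 0.045 ]), np.float64(0.0031500657269479524))
griptop S (array([0.4446, 0.1668, 0.0445]), np.float64(0.0024551411049019535))
```

>>> send_rows(
  series=[
    [0, 0, 0, -9, 1],
    [0, 0, 0, -9, 1],
    [0, 0, 0, -7.8, 1],
    [-0.02, -0.036, 0, 0, 1],
    [-0.02, -0.036, 0, 0, 1],
  ],
  grip_force=25,
)

```text
time: 0.72
tool_pos: [0.1751, 0.4487, 0.2309]
eef_rot: [0.346, -3.122, 0.001]
force: [0.4, 0.6, 0.3]
gripper_width: 0.997
```

>>> send_rows(
  series=[
    [-0.02, -0.036, 0, 0, 1],
    [-0.02, -0.036, 0, 0, 1],
    [-0.02, -0.036, 0, 0, 1],
    [-0.02, -0.036, 0, 0, 1],
    [-0.02, -0.036, 0, 0, 1],
  ],
)

```text
time: 1.35
tool_pos: [0.3122, 0.2944, 0.2312]
eef_rot: [0.344, -3.122, 0.0]
force: [0.2, 0.8, -0.1]
gripper_width: 1.002
```

>>> send_rows(
  series=[
    [-0.02, -0.036, 0, 0, 1],
    [-0.02, -0.036, 0, 0, 1],
    [-0.02, -0.036, 0, 0, 1],
    [0, 0, 0, 0, 1],
    [0, 0, 0, 0, 1],
  ],
)

```text
time: 1.98
tool_pos: [0.3933, 0.2034, 0.2311]
eef_rot: [0.343, -3.122, -0.0]
force: [0.4, 1.4, -0.3]
gripper_width: 1.001
```

```bash
cat >> h.py <<'E'
from scipy.spatial.transform import Rotation as Ro
def go(target,s):
    R=Ro.from_rotvec(s["eef_rot"]).as_matrix()
    print("t",round(float(s["time"]),2),"pos",s["tool_pos"],"yaw_y",np.degrees(np.arctan2(R[1,1],R[0,1])),"z",R[:,2],"F",s["force"],"w",s["gripper_width"])
    print("tool delta",R.T@(np.array(target)-s["tool_pos"]))
E
python3 -c "
from h import *;from station import arm
go([.6265,.240,.231],arm.state())"
```

```text
t 1.98 pos [0.3933 0.2034 0.2311] yaw_y 102.54876270853165 z [-0.0007 -0.     -1.    ] F [ 0.4219  1.4198 -0.2853] w 1.0012578989225283
tool delta [-0.2356 -0.0149 -0.    ]
```

>>> send_rows(
  series=[
    [-0.039, -0.0025, 0, 0, 1],
    [-0.039, -0.0025, 0, 0, 1],
    [-0.039, -0.0025, 0, 0, 1],
    [-0.039, -0.0025, 0, 0, 1],
    [-0.039, -0.0025, 0, 0, 1],
  ],
)

```text
time: 2.6
tool_pos: [0.5871, 0.235, 0.2312]
eef_rot: [0.347, -3.122, -0.0]
force: [1.1, -0.4, 0.1]
gripper_width: 1.0
```

>>> send_rows(
  series=[
    [-0.04, -0.0024, 0, 0, 1],
    [0, 0, 0.05, 0, 1],
    [0, 0, 0.05, 0, 1],
    [0, 0, 0.045, 0, 1],
    [0, 0, 0, 0, 1],
  ],
)

```text
time: 3.22
tool_pos: [0.6237, 0.2406, 0.0836]
eef_rot: [0.346, -3.117, 0.001]
force: [0.1, -0.3, 0.5]
gripper_width: 0.999
```

```bash
python3 -c "
from h import *;from station import arm
go([.6265,.240,.015],arm.state())
a=arm.capture('scene')['image'][100:220,140:270,::-1];b=arm.capture('top')['image'][110:230,110:240,::-1]
cv2.imwrite('pics/g1.png',cv2.resize(np.hstack([a,b]),None,fx=3,fy=3))"
```

```text
t 3.23 pos [0.6237 0.2406 0.0836] yaw_y 102.65780220702273 z [-0.0057 -0.0013 -1.    ] F [ 0.102  -0.3309  0.4662] w 0.9987578608556188
tool delta [-0.003  -0.0012  0.0686]
```

View pics/g1.png

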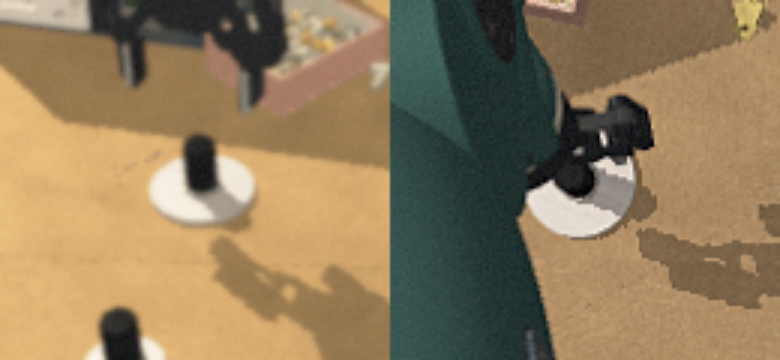

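Jaws straddle the grip (scene crop (200,165), between fingers at (132,60) and (250,85)). Descending and gripping.

>>> send_rows(
  series=[
    [-0.003, -0.001, 0.03, 0, 1],
    [0, 0, 0.025, 0, 1],
    [0, 0, 0.0135, 0, 1],
    [0, 0, 0, 0, 1],
    [0, 0, 0, 0, -1],
  ],
  grip_force=25,
)

```text
time: 3.95
tool_pos: [0.6302, 0.2399, 0.0193]
eef_rot: [-0.344, 3.121, 0.0]
force: [0.3, 0.7, -1.4]
gripper_width: 0.817
```

>>> send_rows(
  series=[
    [0, 0, 0, 0, -1],
    [0, 0, 0, 0, -1],
    [0, 0, 0, 0, -1],
    [0, 0, 0, 0, -1],
    [0, 0, 0, 0, -1],
  ],
)

```text
time: 4.58
tool_pos: [0.6297, 0.2397, 0.0183]
eef_rot: [-0.344, 3.122, 0.0]
force: [-0.6, 0.5, 6.4]
gripper_width: 0.295
```

>>> send_rows(
  series=[
    [0, 0, 0, 0, -1],
    [0, 0, 0, 0, -1],
    [0, 0, 0, 0, -1],
    [0, 0, -0.02, 0, -1],
    [0, 0, -0.03, 0, -1],
  ],
)

```text
time: 5.2
tool_pos: [0.6287, 0.2394, 0.0675]
eef_rot: [0.344, -3.121, 0.001]
force: [0.1, 0.2, -0.8]
gripper_width: 0.295
```

```bash
python3 -c "
from h import *;from station import arm
go([.5,-.1,.14],arm.state())
a=arm.capture('scene')['image'][100:220,140:270,::-1];b=arm.capture('top')['image'][110:230,110:240,::-1]
cv2.imwrite('pics/g2.png',cv2.resize(np.hstack([a,b]),None,fx=3,fy=3))"
```

```text
t 5.2 pos [0.6287 0.2394 0.0675] yaw_y 102.57422427840568 z [-0.0021 -0.0006 -1.    ] F [ 0.0886  0.2438 -0.794 ] w 0.2954365728079191
tool delta [ 0.1997 -0.3032 -0.0721]
```

View pics/g2.png

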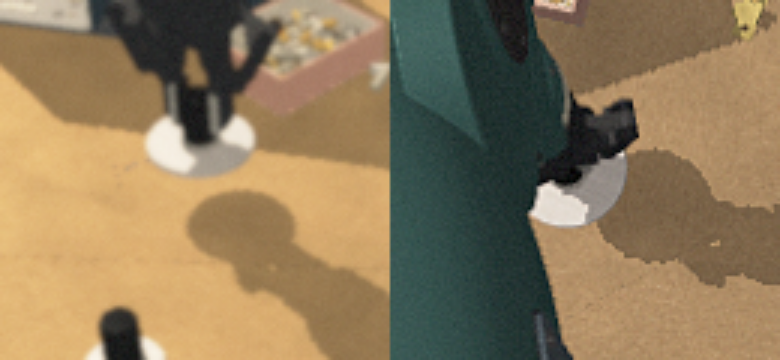

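```bash
python3 -c "
from h import *;from station import arm
go([.4603,-.122,.14],arm.state())"
```

```text
t 5.3 pos [0.6308 0.2399 0.0706] yaw_y 102.57527981878508 z [ 0.004   0.0009 -1.    ] F [ 0.6987  0.0904 -0.9274] w 0.2968687225204514
tool delta [ 0.2449 -0.3161 -0.0704]
```

>>> send_rows(
  series=[
    [0, 0, -0.04, 0, -1],
    [0, 0, -0.03, 0, -1],
    [0.0245, -0.0316, 0, 0, -1],
    [0.0245, -0.0316, 0, 0, -1],
    [0.0245, -0.0316, 0, 0, -1],
  ],
)

```text
time: 5.92
tool_pos: [0.5774, 0.13, 0.1369]
eef_rot: [0.344, -3.122, 0.0]
force: [0.7, -0.4, -1.6]
gripper_width: 0.297
```

>>> send_rows(
  series=[
    [0.0245, -0.0316, 0, 0, -1],
    [0.0245, -0.0316, 0, 0, -1],
    [0.0245, -0.0316, 0, 0, -1],
    [0.0245, -0.0316, 0, 0, -1],
    [0.0245, -0.0316, 0, 0, -1],
  ],
)

```text
time: 6.55
tool_pos: [0.4922, -0.0508, 0.1371]
eef_rot: [0.344, -3.122, -0.0]
force: [0.5, -1.0, -1.3]
gripper_width: 0.29
```

>>> send_rows(
  series=[
    [0.0245, -0.0316, 0, 0, -1],
    [0.0245, -0.0316, 0, 0, -1],
    [0, 0, 0.03, 0, -1],
    [0, 0, 0.03, 0, -1],
    [0, 0, 0, 0, -1],
  ],
)

```text
time: 7.18
tool_pos: [0.4576, -0.1216, 0.0761]
eef_rot: [0.343, -3.119, -0.003]
force: [-0.0, -0.9, -1.4]
gripper_width: 0.294
```

```bash
python3 -c "
from h import *;from station import arm
go([.4603,-.122,.062],arm.state())
c=arm.capture('scene');t=arm.capture('top');np.savez('s3.npz',**c)
a=c['image'][180:320,230:380,::-1];b=t['image'][150:290,270:420,::-1]
cv2.imwrite('pics/g3.png',cv2.resize(np.hstack([a,b]),None,fx=2.66,fy=2.66,interpolation=2))"
```

```text
t 7.17 pos [ 0.4576 -0.1216  0.0761] yaw_y 102.56347675426584 z [-0.0037  0.0017 -1.    ] F [-0.0462 -0.9066 -1.4319] w 0.2936679169181313
tool delta [-0.0026 -0.001   0.014 ]
```

View pics/g3.png

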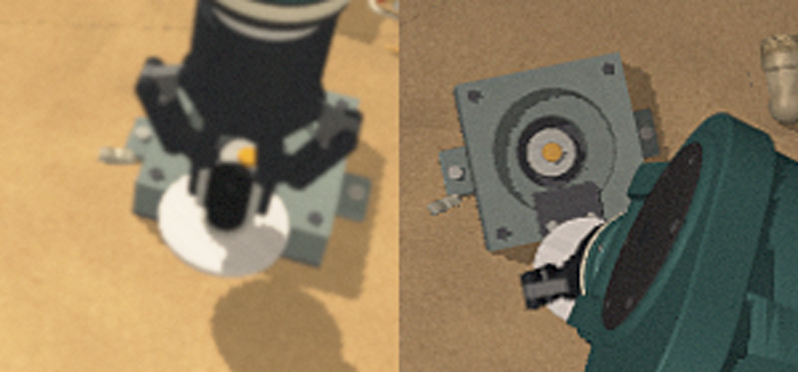

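>>> send_rows(
  series=[
    [-0.001, 0, 0.012, 0, -1],
    [0, 0, 0.004, 0, -1],
    [0, 0, 0.002, 0, -1],
    [0, 0, 0.002, 0, -1],
    [0, 0, 0, 0, -1],
  ],
)

```text
time: 7.9
tool_pos: [0.4593, -0.1221, 0.0582]
eef_rot: [0.344, -3.121, 0.001]
force: [-8.5, -2.3, 11.6]
gripper_width: 0.292
```

```bash
cat >> h.py <<'E'
def disc(c,win,z):
    x0,y0,x1,y1=win; im=c["image"]; hsv=cv2.cvtColor(im,cv2.COLOR_RGB2HSV)
    w=np.zeros(im.shape[:2],bool);w[y0:y1,x0:x1]=1
    m=max(blobs(w&(hsv[...,1]<60)&(hsv[...,2]>130),60),key=lambda b:b[0][4])[2]
    e=cv2.fitEllipse(cv2.convexHull(cv2.findContours(m.astype(np.uint8),0,1)[0][0]))
    print("ell",e,"->",plane(c,e[0],z)); return e
E
python3 -c "
from h import *;from station import arm
go([.4603,-.122,.0526],arm.state())
disc(dict(np.load('s3.npz')),(285,235,345,290),.063)
c=arm.capture('scene');np.savez('s4.npz',**c)
disc(c,(280,235,345,295),.05)
cv2.imwrite('pics/g4.png',cv2.resize(c['image'][200:310,250:370,::-1],None,fx=4,fy=4,interpolation=2))"
```

```text
t 7.9 pos [ 0.4593 -0.1221  0.0582] yaw_y 102.56585055394136 z [-0.0013 -0.0009 -1.    ] F [-8.4539 -2.2589 11.5961] w 0.29152264264867483
tool delta [-0.001  -0.0001  0.0056]
ell ((314.54364013671875, 251.37844848632812), (58.647212982177734, 65.4391860961914), 149.34495544433594) -> [ 0.477  -0.1138  0.063 ]
ell ((312.35882568359375, 251.42239379882812), (61.19932174682617, 76.27775573730469), 158.39691162109375) -> [ 0.485  -0.1073  0.05  ]
```

View pics/g4.png

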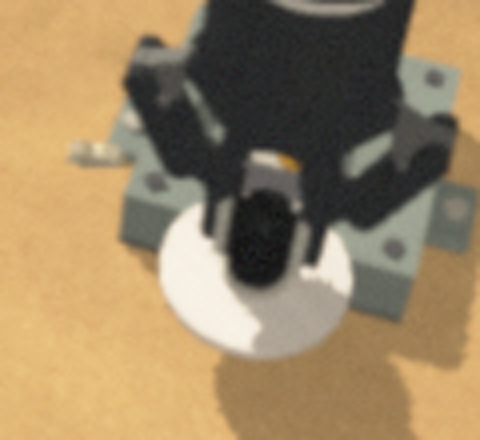

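```bash
cat >> h.py <<'E'
X=np.array([.976,.218,0]);Y=np.array([-.218,.976,0]);SEAT=np.array([.552,-.1015,.022])
def tilt(c,win,tcp,off=.018+.0,h=.039):
    P=np.array(tcp)+[0,0,h-off]
    x0,y0,x1,y1=win; hsv=cv2.cvtColor(c["image"],cv2.COLOR_RGB2HSV)
    w=np.zeros(hsv.shape[:2],bool);w[y0:y1,x0:x1]=1
    m=max(blobs(w&(hsv[...,1]<60)&(hsv[...,2]>110),60),key=lambda b:b[0][4])[2]
    pts=np.argwhere(m)[:,::-1]
    W=np.linalg.inv(c["pose"]); q=P-.05*X-[0,0,.04]
    pr=cv2.projectPoints(np.array([q,q+.01*Y]),cv2.Rodrigues(W[:3,:3])[0],W[:3,3],c["mtx"],c["D"])[0][:,0]
    n=pr[0]-pr[1]; n=np.array([-n[1],n[0]]); n/=np.linalg.norm(n); n*=np.sign(n[1])
    v=pts@n; p=pts[v>v.max()-.7].mean(0)+.5*n
    o,d=ray(c,p); t=(P-o)@Y/(d@Y); r=o+t*d-P
    x,z=r@X,r[2]; ang=np.degrees(np.arctan2(-z,-x)-np.arctan2(h,.042))
    print("near edge px",p,"rel",x,z,"dist",np.hypot(x,z),"exp",np.hypot(h,.042),"tilt",ang)
E
python3 -c "
from h import *
a=dict(np.load('s3.npz'));tilt(a,(280,235,345,295),[.4576,-.1216,.0761])
a=dict(np.load('s4.npz'));tilt(a,(280,235,345,295),[.4593,-.1221,.0582])"
```

```text
near edge px [307.1057 281.7287] rel -0.0439035964869485 -0.036804632644977395 dist 0.05728967418846552 exp 0.0573149195236284 tilt -2.9056099738510617
near edge px [307.8544 288.0783] rel -0.01931034949175767 -0.07405487125235528 dist 0.07653112800486311 exp 0.0573149195236284 tilt 32.50624417103384
```

>>> send_rows(
  series=[
    [0, 0, 0.002, 0, -1],
    [0, 0, 0.002, 0, -1],
    [0, 0, 0.002, 0, -1],
    [0, 0, 0, 0, -1],
  ],
)

```text
time: 8.45
tool_pos: [0.4592, -0.1222, 0.0522]
eef_rot: [0.343, -3.121, 0.001]
force: [-10.1, -1.3, 12.0]
gripper_width: 0.293
```

```bash
python3 -c "
from h import *;from station import arm
s=arm.state();go([.4603,-.122,.0526],s)
c=arm.capture('scene');np.savez('s5.npz',**c)
tilt(c,(280,235,345,300),s['tool_pos'])"
```

```text
t 8.45 pos [ 0.4592 -0.1222  0.0522] yaw_y 102.55829743403743 z [-0.0014 -0.001  -1.    ] F [-10.1152  -1.3226  11.9959] w 0.292613047144273
tool delta [-0.0011 -0.0001 -0.0004]
near edge px [307.6872 290.3115] rel -0.014540409373814588 -0.08177900331308592 dist 0.0830615969485287 exp 0.0573149195236284 tilt 37.0391945119629
```

```bash
python3 - <<'E'
s=open('h.py').read()
i=s.index('    o,d=ray(c,p); t=(P-o)@Y')
s=s[:i]+'''    o,d=ray(c,p); d=d/np.linalg.norm(d); u=o-P; r2=.042**2+h*h
    D=(u@d)**2-u@u+r2
    for t in (-(u@d)-max(D,0)**.5,-(u@d)+max(D,0)**.5):
        r=u+t*d; print("px",p,"rel",r@X,r@Y,r[2],"D",D,"tilt",np.degrees(np.arctan2(-r[2],-(r@X))-np.arctan2(h,.042)))
'''
open('h.py','w').write(s)
E
python3 -c "
from h import *
for n,z in (('s3',[.4576,-.1216,.0761]),('s4',[.4593,-.1221,.0582]),('s5',[.4592,-.1222,.0522])):
    a=dict(np.load(n+'.npz'));tilt(a,(280,235,345,300),z)
cv2.imwrite('pics/g5.png',cv2.resize(a['image'][200:310,250:370,::-1],None,fx=5,fy=5,interpolation=2))"
```

```text
px [307.1057 281.7287] rel -0.049574586792727075 -0.0005549971757139007 -0.028762790070783972 D 2.5851526818905252e-05 tilt -12.756929612579523
px [307.1057 281.7287] rel -0.04372343206929426 1.7631972119650434e-05 -0.03706011780826002 D 2.5851526818905252e-05 tilt -2.594188893616632
px [307.8544 288.0783] rel -0.047597003985590185 -0.002541795722516138 -0.03274426794090868 D -5.889542605095775e-05 tilt -8.352950718788488
px [307.8544 288.0783] rel -0.047597003985590185 -0.002541795722516138 -0.03274426794090868 D -5.889542605095775e-05 tilt -8.352950718788488
px [307.6872 290.3115] rel -0.047876890504045914 -0.002944876438661885 -0.03259753735801285 D -7.823831949469893e-05 tilt -8.629457237318373
px [307.6872 290.3115] rel -0.047876890504045914 -0.002944876438661885 -0.03259753735801285 D -7.823831949469893e-05 tilt -8.629457237318373
```

View pics/g5.png

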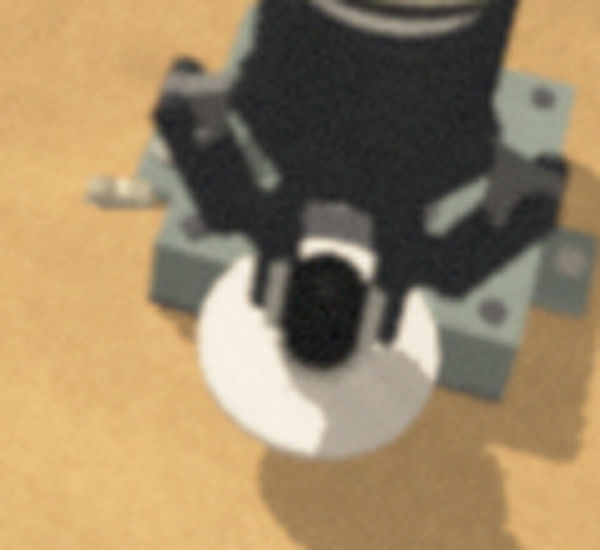

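```bash
cat >> h.py <<'E'
def far(c,p,tcp,h=.039,off=.018):
    P=np.array(tcp)+[0,0,h-off]; o,d=ray(c,p); d=d/np.linalg.norm(d)
    u=o-P; u=u-Y*0; hh=h-.006; b=u@d; D=b*b-u@u+.042**2+hh*hh
    for t in(-b-max(D,0)**.5,-b+max(D,0)**.5):
        r=u+t*d; print("far rel",r@X,r@Y,r[2],"D",D,"tilt",np.degrees(np.arctan2(r[2],r@X)+np.arctan2(hh,.042)))
E
python3 -c "
from h import *
a=dict(np.load('s5.npz'))
hsv=cv2.cvtColor(a['image'],cv2.COLOR_RGB2HSV)
for x in (313,315,317,319,321,323): print(x,a['image'][243:253,x].mean(1).round())
far(a,(317.2,247.6),[.4592,-.1222,.0522])
far(a,(317.2,247.6),[.4592,-.1222,.0522],h=.037)"
```

```text
313 [100.  99. 102. 107. 151. 218. 220. 157.  76.  34.]
315 [ 96.  98. 100. 103. 143. 210. 213. 139.  56.  26.]
317 [101.  99. 100. 103. 125. 183. 215. 177.  95.  41.]
319 [101. 100.  98. 100. 105. 152. 213. 219. 166.  92.]
321 [ 95. 100.  97. 100. 102. 124. 181. 223. 228. 206.]
323 [ 81.  91.  94.  93.  90.  97. 121. 173. 216. 225.]
far rel -0.020729518042395916 -0.0023258279660275244 0.049172361280408916 D 0.002604302321589597 tilt 151.01598172851516
far rel 0.04483708024561675 0.0032168738041752276 -0.028852902955773252 D 0.002604302321589597 tilt 5.395727074082295
far rel -0.018657317655101528 -0.0021506535776229445 0.04870641082711957 D 0.0024340010528426607 tilt 147.39053167656354
far rel 0.04472926437469725 0.003207759541208952 -0.02672460040482505 D 0.0024340010528426607 tilt 5.5736123377047235
```

>>> send_rows(
  series=[
    [0, 0, 0.002, 0, -1],
    [0, 0, 0.002, 0, -1],
    [0, 0, 0.001, 0, -1],
    [0, 0, 0, 0, -1],
  ],
)

```text
time: 9.0
tool_pos: [0.4592, -0.1222, 0.0471]
eef_rot: [0.344, -3.121, 0.001]
force: [-9.5, -2.2, 11.0]
gripper_width: 0.296
```

```bash
cat >> h.py <<'E'
def ext(c,col=316,tcp=None):
    # far and near disc rows near the line through the grip, sub-pixel half-level crossings
    g=c["image"].astype(float).mean(2)[:,col-2:col+3].mean(1)
    return g
E
python3 -c "
from h import *;from station import arm
s=arm.state();go([.4603,-.122,.0526],s)
c=arm.capture('scene');np.savez('s6.npz',**c)
for col in (313,316,319): print(col,c['image'][238:256,col].mean(1).round())
tilt(c,(280,225,345,305),s['tool_pos'])
cv2.imwrite('pics/g6.png',cv2.resize(c['image'][200:310,250:370,::-1],None,fx=5,fy=5,interpolation=2))"
```

```text
t 9.0 pos [ 0.4592 -0.1222  0.0471] yaw_y 102.56140384393102 z [-0.0014 -0.001  -1.    ] F [-9.5123 -2.1731 11.0173] w 0.2964083591188748
tool delta [-0.0011 -0.0001 -0.0055]
313 [ 44.  42.  42.  51.  73.  89.  96. 102. 102. 137. 198. 228. 232. 231.
 218. 151.  69.  38.]
316 [ 41.  42.  45.  41.  59.  92.  97. 100. 101. 134. 198. 226. 230. 232.
 221. 171.  89.  33.]
319 [ 42.  44.  45.  38.  48.  71.  92.  98.  98. 104. 145. 210. 231. 232.
 233. 227. 195. 135.]
px [306.1392 291.478 ] rel -0.04785863548633945 -0.0007956294696066149 -0.032203280684030555 D -4.29042183886885e-05 tilt -8.942948804541587
px [306.1392 291.478 ] rel -0.04785863548633945 -0.0007956294696066149 -0.032203280684030555 D -4.29042183886885e-05 tilt -8.942948804541587
```

View pics/g6.png

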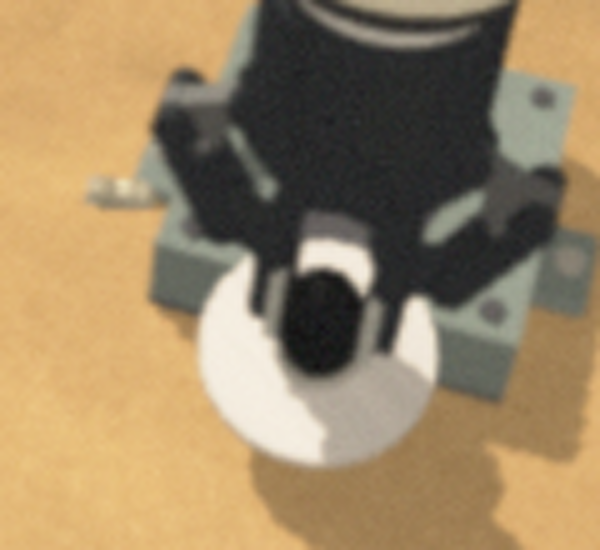

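>>> send_rows(
  series=[
    [0.001, 0, 0.002, 0, -1],
    [0.001, 0, 0.002, 0, -1],
    [0, 0, 0, 0, -1],
  ],
)

```text
time: 9.43
tool_pos: [0.4581, -0.1225, 0.0431]
eef_rot: [-0.344, 3.123, -0.001]
force: [-2.4, -0.7, 5.3]
gripper_width: 0.296
```

```bash
cat >> h.py <<'E'
def grab(c,rows,cols,inv):
    """disc contour pixels (bright) in a window"""
    hsv=cv2.cvtColor(c["image"],cv2.COLOR_RGB2HSV)
    m=(hsv[...,1]<60)&(hsv[...,2]>110); w=np.zeros_like(m);w[rows[0]:rows[1],cols[0]:cols[1]]=1
    return m&w
def extent(c,win):
    m=grab(c,(win[1],win[3]),(win[0],win[2]),0)
    n,l=cv2.connectedComponents(m.astype(np.uint8)); ok=[i for i in range(1,n) if (l==i).sum()>15]
    m=np.isin(l,ok); h=cv2.convexHull(np.argwhere(m)[:,::-1].astype(np.float32)); e=cv2.fitEllipse(h)
    print("bbox",cv2.boundingRect(h),"ellipse",np.round(e[0],1),np.round(e[1],1),round(e[2]),"aspect",e[1][0]/e[1][1])
E
python3 -c "
from h import *;from station import arm
s=arm.state();go([.552,-.1015,.1],s)
c=arm.capture('scene');np.savez('s7.npz',**c)
for n in '34567':
    a=dict(np.load('s%s.npz'%n));print(n);extent(a,(285,246 if n!='3' else 235,345,300)); print(a['image'][240:256,316].mean(1).round(), a['image'][284:298,316].max(1))"
```

```text
t 9.43 pos [ 0.4581 -0.1225  0.0431] yaw_y 102.57357820288176 z [ 0.0001 -0.0004 -1.    ] F [-2.4061 -0.7437  5.2596] w 0.29573629307093097
tool delta [-0.0962  0.     -0.0569]
3
bbox (285, 235, 60, 49) ellipse [313.5 256.6] [49.4 65.1] 117 aspect 0.7593692137684369
[145.  78.  39.  29.  21.  25.  26.  28.  30.  37.  36.  33.  30.  28.
  26.  21.] [205 220 220 211 192 174 164 157 158 156 154 154 156 155]
4
bbox (285, 246, 60, 44) ellipse [314.1 263. ] [49.1 61.2] 108 aspect 0.8012201557168077
[179. 133. 105.  99. 101.  97.  89.  56.  38.  28.  27.  21.  27.  30.
  33.  37.] [178 174 176 177 175 171 160 156 160 156 158 156 158 157]
5
bbox (285, 246, 60, 46) ellipse [313.  266.4] [45.4 65.3] 108 aspect 0.6951240203858371
[ 68. 102. 104. 102.  99. 101. 105. 137. 202. 212. 142.  65.  28.  27.
  28.  36.] [183 180 180 180 181 181 174 168 159 155 156 157 155 156]
6
bbox (285, 246, 60, 47) ellipse [312.3 266.8] [46.6 66. ] 111 aspect 0.7064074145952188
[ 45.  41.  59.  92.  97. 100. 101. 134. 198. 226. 230. 232. 221. 171.
  89.  33.] [182 181 183 182 180 180 182 185 176 167 159 157 159 158]
7
bbox (285, 246, 60, 49) ellipse [314.1 257. ] [59.1 73.6] 177 aspect 0.8035840823307127
[ 43.  41.  42.  41.  56.  85. 100. 126. 178. 223. 230. 229. 229. 230.
 229. 219.] [183 183 182 186 189 196 203 207 203 193 174 158 157 159]
```

```bash
cat > fit.py <<'E'
from h import *
from scipy.optimize import fsolve
def proj(c,p):
    W=np.linalg.inv(c["pose"]); return cv2.projectPoints(np.array([p]),cv2.Rodrigues(W[:3,:3])[0],W[:3,3],c["mtx"],c["D"])[0][0,0]
def solve(c,tcp,far,near,ths):
    yrel=(np.array(tcp)-SEAT)@Y
    for th in ths:
        a=np.radians(th);u=np.array([np.cos(a),np.sin(a)]);n=np.array([-np.sin(a),np.cos(a)])
        w=lambda q,y=0:SEAT+q[0]*X+q[1]*np.array([0,0,1])+(yrel+y)*Y
        f=lambda q:[proj(c,w(q+.042*u+.006*n))[1]-far,min if 0 else proj(c,w(q-.042*u))[1]-near]
        q=fsolve(f,[-.09,.02]); t=(-.062-q[0])/u[0]
        tr=(np.array(tcp)-SEAT)
        print(th,"underside centre seat x,z",q,"z at screws",q[1]+t*u[1]+.022,"low edge",q-.042*u,"TCP rel centre x,z",tr@X-q[0],tr[2]-q[1], "level row check cols",proj(c,w(q+.042*u+.006*n))[0],proj(c,w(q-.042*u))[0])
E
python3 -c "
from fit import *
for n,t,f,r in (('s5',[.4592,-.1222,.0522],247.3,291.3),('s6',[.4592,-.1222,.0471],247.4,292.7),('s7',[.4581,-.1225,.0431],247.8,294.4)):
    print(n);solve(dict(np.load(n+'.npz')),t,f,r,(8,12,16,20,24))"
```

```text
s5
8 underside centre seat x,z [-0.1183  0.0442] z at screws 0.07413371608518629 low edge [-0.1599  0.0384] TCP rel centre x,z 0.023186855363001732 -0.014025166345883903 level row check cols 317.80175507870183 304.6757713778177
12 underside centre seat x,z [-0.1046  0.0267] z at screws 0.05772661780487711 low edge [-0.1456  0.0179] TCP rel centre x,z 0.009479992193448805 0.0035209356058983864 level row check cols 318.4143948303656 305.5453259982431
16 underside centre seat x,z [-0.0931  0.012 ] z at screws 0.04285763744103592 low edge [-0.1334  0.0004] TCP rel centre x,z -0.002034419778682073 0.01824608786071502 level row check cols 318.88955662548636 306.24602649262147
20 underside centre seat x,z [-0.0838  0.0001] z at screws 0.030050361054743353 low edge [-0.1233 -0.0142] TCP rel centre x,z -0.011300442696611748 0.030078714958450107 level row check cols 319.24020162346795 306.7988085334261
24 underside centre seat x,z [-0.0768 -0.0088] z at screws 0.019833585181281463 low edge [-0.1152 -0.0258] TCP rel centre x,z -0.018273054951357434 0.0389612957310621 level row check cols 319.47
[... 1579 characters left out ...]
630013926 303.34431139978983
16 underside centre seat x,z [-0.1202  0.0419] z at screws 0.0805471577356266 low edge [-0.1605  0.0303] TCP rel centre x,z 0.0239412253682684 -0.02076843305150016 level row check cols 317.53938159328146 304.0826420855965
20 underside centre seat x,z [-0.1116  0.0308] z at screws 0.07086446850020756 low edge [-0.1511  0.0164] TCP rel centre x,z 0.015368623915692686 -0.009714083967643498 level row check cols 317.8965283147987 304.6648256032939
24 underside centre seat x,z [-0.1052  0.0226] z at screws 0.06378461433890317 low edge [-0.1435  0.0055] TCP rel centre x,z 0.008953971039256783 -0.001460364967330683 level row check cols 318.1325898527256 305.1071779509722
```

```bash
cat >> fit.py <<'E'
def gap(c,col,el=52.4,sc=.556,r0=240,r1=275):
    for k in col:
        g=c["image"][:,k].astype(float).mean(1); r=np.arange(r0,r1)
        up=[i-1+(150-g[i-1])/(g[i]-g[i-1]) for i in r if g[i-1]<150<=g[i]]
        dn=[i-1+(g[i-1]-140)/(g[i-1]-g[i]) for i in r if g[i-1]>=140>g[i]]
        if up and dn:
            d=[x for x in dn if x>up[0]][:1]
            if d: print(k,"far",round(up[0],1),"grip",round(d[0],1),"tilt",np.degrees(np.arcsin((d[0]-up[0])/sc/51.9))+56-el)
E
python3 -c "
from fit import *
for n in '567': print(n);gap(dict(np.load('s%s.npz'%n)),range(312,318))"
```

```text
5
312 far 247.0 grip 250.5 tilt 10.477397801598372
313 far 247.0 grip 250.2 tilt 10.018588176195365
314 far 247.0 grip 250.0 tilt 9.596156971781504
315 far 247.1 grip 250.0 tilt 9.34098061514841
316 far 247.2 grip 250.0 tilt 9.209661556441326
317 far 247.4 grip 250.5 tilt 9.607726217605759
6
312 far 247.2 grip 253.2 tilt 15.607256973400958
313 far 247.2 grip 253.1 tilt 15.430817530193686
314 far 247.2 grip 253.0 tilt 15.213412503111748
315 far 247.1 grip 253.0 tilt 15.42963974059392
316 far 247.3 grip 253.4 tilt 15.866501137321897
317 far 247.5 grip 253.7 tilt 15.992931614379138
7
312 far 247.2 grip 256.1 tilt 21.398026064228382
313 far 247.2 grip 255.9 tilt 21.20810795608822
314 far 247.2 grip 255.9 tilt 21.1280293987921
315 far 247.3 grip 255.9 tilt 21.10291222969264
316 far 247.5 grip 256.4 tilt 21.56318022406449
317 far 247.7 grip 256.8 tilt 21.98250907068367
```

```bash
python3 -c "
from fit import *
from scipy.optimize import brentq
for n,tcp,th in (('s5',[.4592,-.1222,.0522],9.6),('s6',[.4592,-.1222,.0471],15.6),('s7',[.4581,-.1225,.0431],21.3)):
    c=dict(np.load(n+'.npz'));a=np.radians(th);u=np.array([np.cos(a),np.sin(a)]);nn=np.array([-u[1],u[0]])
    y=(np.array(tcp)-SEAT)@Y; w=lambda q:SEAT+q[0]*X+q[1]*np.array([0,0,1])+y*Y
    Q=lambda x:np.array([x,.021-(-.062-x)*np.tan(a)])
    x=brentq(lambda x:proj(c,w(Q(x)+.042*u+.006*nn))[1]-247.2,-.13,-.06);q=Q(x);tr=np.array(tcp)-SEAT
    print(n,'centre',q,'centre rel TCP',q[0]-tr@X,q[1]-tr[2],'pred near rows',proj(c,w(q-.042*u)),proj(c,w(q-.042*u+.006*nn)),'grip top far',proj(c,w(q+.013*u+.049*nn)))
"
```

```text
s5 centre [-0.0938  0.0156] centre rel TCP 0.0012518335755919707 -0.014584244739842413 pred near rows [306.4966 289.4715] [306.725  287.9907] grip top far [316.9639 248.5628]
s6 centre [-0.093   0.0123] centre rel TCP 0.0020631054746897554 -0.012761580263192462 pred near rows [306.2801 291.1087] [306.4069 289.9831] grip top far [316.1199 251.6637]
s7 centre [-0.0918  0.0094] centre rel TCP 0.004406839670508089 -0.011725380983203122 pred near rows [306.2454 292.1721] [306.277  291.3875] grip top far [315.381  254.5661]
```

>>> send_rows(
  series=[
    [0, 0, -0.02, 0, -1],
    [0, 0, -0.022, 0, -1],
    [0, 0, -0.02, 0, -1],
    [-0.01, 0, 0, 0, -1],
    [-0.02, 0, 0, 0, -1],
  ],
)

```text
time: 10.1
tool_pos: [0.4879, -0.1157, 0.1043]
eef_rot: [0.343, -3.123, -0.0]
force: [-0.1, 1.2, -1.3]
gripper_width: 0.295
```

>>> send_rows(
  series=[
    [-0.025, 0, 0, 0, -1],
    [-0.025, 0, 0, 0, -1],
    [-0.019, 0, 0, 0, -1],
    [-0.01, 0, 0, 0, -1],
    [0, 0, 0, 0, -1],
  ],
)

```text
time: 10.72
tool_pos: [0.5647, -0.0984, 0.104]
eef_rot: [0.345, -3.122, -0.0]
force: [-0.4, 1.0, -2.2]
gripper_width: 0.293
```

```bash
python3 -c "
from fit import *;from station import arm
s=arm.state();go(SEAT+.013*X+[0,0,.030],s)
c=arm.capture('scene');np.savez('s8.npz',**c);t=arm.capture('top');np.savez('t8.npz',**t)
print(proj(c,s['tool_pos']+.04*X))
a=c['image'][160:290,260:390,::-1];b=t['image'][130:260,270:400,::-1]
cv2.imwrite('pics/g8.png',cv2.resize(np.hstack([a,b]),None,fx=3,fy=3,interpolation=2))"
```

```text
t 10.72 pos [ 0.5647 -0.0984  0.104 ] yaw_y 102.60249865989277 z [-0.0008  0.0002 -1.    ] F [-0.4186  0.9654 -2.157 ] w 0.2928698511481021
tool delta [ 0.     -0.0002  0.052 ]
[335.1528 188.2984]
```

View pics/g8.png

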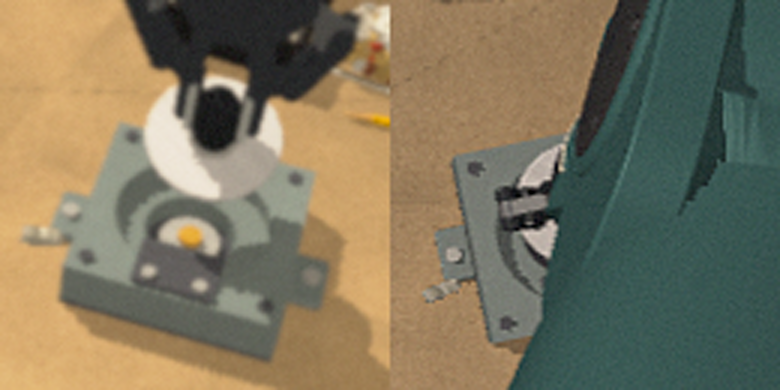

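The tilt held: the disc in the scene crop spans rows 75–195, is 140 wide and has its near edge low. I'll compare its near edge, at scene pixel (330,225), with the prediction before lowering.

```bash
python3 -c "
from fit import *
c=dict(np.load('s8.npz'));T=np.array([.5647,-.0984,.104])
print(c['image'][178:232,330].mean(1).round())
for th in (15,18,21):
    a=np.radians(th);u=np.cos(a)*X+np.array([0,0,np.sin(a)]);n=-np.sin(a)*X+np.array([0,0,np.cos(a)])
    P=T+[0,0,.021];q=T+.0044*X-[0,0,.0117]
    print(th,'low',proj(c,q-.042*u),'far',proj(c,q+.042*u+.006*n),'griptop far',proj(c,q+.013*u+.049*n))
gap(c,range(328,336),el=np.degrees(np.arctan2(.52,.57)),sc=.53,r0=175,r1=200)
"
```

```text
[ 51.  89. 110. 117. 117. 124. 152. 188. 212. 215. 179. 107.  56.  24.
  18.  30.  30.  29.  27.  30.  27.  28.  22.  29.  28.  20.  28.  20.
  22.  17.  20.  34.  78. 121. 139. 157. 163. 165. 164. 167. 173. 191.
 214. 222. 224. 227. 227. 215. 169. 129. 103.  92.  92.  92.]
15 low [324.8221 224.0866] far [335.8928 185.2291] griptop far [334.4948 184.8902]
18 low [324.7376 224.6314] far [335.9607 184.7469] griptop far [334.1889 185.862 ]
21 low [324.6693 225.1185] far [336.0137 184.3171] griptop far [333.8706 186.8937]
328 far 185.7 grip 188.8 tilt 19.973198027691872
329 far 184.4 grip 188.9 tilt 23.05113909514555
330 far 183.9 grip 188.5 tilt 23.254297715569727
331 far 184.1 grip 188.2 tilt 22.362552649396086
332 far 184.2 grip 188.1 tilt 21.66067932164662
333 far 184.3 grip 188.1 tilt 21.43837494678332
334 far 184.6 grip 188.2 tilt 21.191457422094842
335 far 185.0 grip 188.5 tilt 21.01622656378668
```

>>> send_rows(
  series=[
    [0, 0, 0.015, 0, -1],
    [0, 0, 0.015, 0, -1],
    [0, 0, 0.012, 0, -1],
    [0, 0, 0.007, 0, -1],
    [0, 0, 0, 0, -1],
  ],
)

```text
time: 11.45
tool_pos: [0.5643, -0.0986, 0.0553]
eef_rot: [0.344, -3.122, -0.001]
force: [-0.5, -0.1, -1.1]
gripper_width: 0.295
```

```bash
python3 -c "
from fit import *;from station import arm
go(SEAT+.0*X+[0,0,.028],arm.state())"
```

```text
t 11.45 pos [ 0.5643 -0.0986  0.0553] yaw_y 102.57540398781218 z [-0.0008  0.0003 -1.    ] F [-0.4922 -0.1259 -1.1282] w 0.29526347559036215
tool delta [ 0.0126 -0.0002  0.0053]
```

>>> send_rows(
  series=[
    [0, 0, 0.003, 0, -1],
    [0.004, 0, 0.001, 0, -1],
    [0.005, 0, 0, 0, -1],
    [0.003, 0, 0, 0, -1],
    [0, 0, 0, 0, -1],
  ],
)

```text
time: 12.08
tool_pos: [0.5526, -0.1014, 0.052]
eef_rot: [-0.344, 3.123, -0.0]
force: [0.8, 0.2, -1.3]
gripper_width: 0.292
```

```bash
python3 -c "
from fit import *;from station import arm
s=arm.state();go(SEAT+.006*X+[0,0,.018],s)
c=arm.capture('scene');np.savez('s9.npz',**c);T=s['tool_pos']
for th in (18,21):
    a=np.radians(th);u=np.cos(a)*X+np.array([0,0,np.sin(a)]);n=-np.sin(a)*X+np.array([0,0,np.cos(a)]);q=T+.0044*X-[0,0,.0117]
    print(th,'low',proj(c,q-.042*u),'far',proj(c,q+.042*u+.006*n),'griptop far',proj(c,q+.013*u+.049*n))
gap(c,range(320,332),el=np.degrees(np.arctan2(.57,.56)),sc=.53,r0=195,r1=225)"
```

```text
t 12.07 pos [ 0.5526 -0.1014  0.052 ] yaw_y 102.56529263863207 z [ 0.0001 -0.0001 -1.    ] F [ 0.7528  0.1791 -1.3458] w 0.2922313103461626
tool delta [-0.0054  0.      0.012 ]
18 low [319.6324 247.8558] far [330.7289 208.4334] griptop far [328.6689 211.0863]
21 low [319.5788 248.2668] far [330.7673 208.0791] griptop far [328.3481 212.1369]
323 far 209.5 grip 214.1 tilt 20.09743828555665
324 far 205.3 grip 206.7 tilt 13.271329909323647
325 far 202.6 grip 213.7 tilt 34.168691391580154
326 far 202.2 grip 213.4 tilt 34.31138183366413
327 far 202.3 grip 213.3 tilt 34.067699639227456
328 far 202.3 grip 213.5 tilt 34.49420183820517
329 far 202.3 grip 213.7 tilt 35.04860691824901
330 far 202.5 grip 214.1 tilt 35.46745434194061
331 far 202.8 grip 214.9 tilt 36.67169449824085
```

>>> send_rows(
  series=[
    [-0.001, 0, 0.002, 0, -1],
    [-0.001, 0, 0.002, 0, -1],
    [-0.001, 0, 0.002, 0, -1],
    [-0.001, 0, 0.001, 0, -1],
    [0, 0, 0, 0, -1],
  ],
)

```text
time: 12.75
tool_pos: [0.5576, -0.1005, 0.0453]
eef_rot: [-0.344, 3.121, -0.001]
force: [0.2, 1.4, 7.3]
gripper_width: 0.296
```

>>> send_rows(
  series=[
    [-0.001, 0, 0.002, 0, -1],
    [0, 0, 0.001, 0, -1],
    [0, 0, 0.001, 0, -1],
    [0, 0, 0, 0, -1],
  ],
)

```text
time: 13.25
tool_pos: [0.56, -0.1004, 0.0421]
eef_rot: [-0.344, 3.118, -0.002]
force: [5.4, 2.1, 13.1]
gripper_width: 0.298
```

>>> send_rows(
  series=[
    [0.001, 0, 0.001, 0, -1],
    [0, 0, 0.001, 0, -1],
    [0, 0, 0.001, 0, -1],
    [0, 0, 0, 0, -1],
  ],
)

```text
time: 13.75
tool_pos: [0.5606, -0.101, 0.04]
eef_rot: [-0.344, 3.115, -0.003]
force: [11.3, 2.4, 17.3]
gripper_width: 0.299
```

```bash
python3 -c "
from fit import *;from station import arm
s=arm.state();go(SEAT+.006*X+[0,0,.018],s)
c=arm.capture('scene');np.savez('s10.npz',**c)
for k in (320,324,328,332,336): print(k,c['image'][196:226,k].mean(1).astype(int))
T=s['tool_pos']
for th in (0,5,10,15):
    a=np.radians(th);u=np.cos(a)*X+np.array([0,0,np.sin(a)]);n=-np.sin(a)*X+np.array([0,0,np.cos(a)]);q=SEAT+[0,0,.042*np.sin(a)]+0*X
    print(th,'far',proj(c,q+.042*u+.006*n),'griptop far',proj(c,q+.013*u+.049*n),'near',proj(c,q-.013*u+.049*n))"
```

```text
t 13.75 pos [ 0.5606 -0.101   0.04  ] yaw_y 102.60345746690716 z [ 0.008  -0.0011 -1.    ] F [11.2584  2.4197 17.2642] w 0.2987501590526471
tool delta [ 0.0026  0.0014 -0.0001]
320 [ 41  53  74  78  73  58  44  41  37  37  42  39  34  40  38  37  35  40
  50  82 110 112 113 103  93  90  88  77  72  59]
324 [ 35  38  36  40  43  36  49  54  73  90 112 121 121 112 109 123 129 138
 126  76  38  28  28  32  27  18  27  25  26  22]
328 [ 41  41  39  39  37  33  41  87 142 160 163 163 153 150 146 148 142 116
  66  30  29  29  30  26  25  26  27  22  31  27]
332 [ 38  41  34  37  41  39  41  60 104 149 162 162 159 149 150 149 147 143
 113  79  44  28  28  25  28  28  23  30  25  23]
336 [ 38  39  35  39  42  42  40  40  42  65 108 124 129 118 112 112 125 133
 132 130 136 133 110  84  94 110 115 121 123 128]
0 far [328.3482 219.6002] griptop far [328.3548 214.5985] near [325.374  224.1415]
5 far [328.7985 217.3411] griptop far [328.2187 214.4621] near [325.0515 224.876 ]
10 far [329.2139 215.194 ] griptop far [328.0416 214.4992] near [324.7114 225.7132]
15 far [329.5907 213.1768] griptop far [327.8241 214.7135] near [324.3564 226.6473]
```

>>> send_rows(
  series=[
    [-0.002, 0, 0, 0, -1],
    [-0.002, 0, 0, 0, -1],
    [0, 0, 0.001, 0, -1],
    [0, 0, 0.001, 0, -1],
    [0, 0, 0, 0, -1],
  ],
)

```text
time: 14.42
tool_pos: [0.5628, -0.1001, 0.0372]
eef_rot: [-0.344, 3.118, -0.003]
force: [4.0, 0.3, 13.8]
gripper_width: 0.297
```

```bash
python3 -c "
from fit import *;from station import arm
s=arm.state();go(SEAT+.006*X+[0,0,.018],s)
c=arm.capture('scene');np.savez('s11.npz',**c)
cv2.imwrite('pics/g11.png',cv2.resize(c['image'][190:280,265:375,::-1],None,fx=6,fy=6,interpolation=2))"
```

```text
t 14.43 pos [ 0.5628 -0.1001  0.0372] yaw_y 102.58807809161097 z [ 0.0045 -0.0012 -1.    ] F [ 4.0137  0.2914 13.7514] w 0.29732803718717027
tool delta [ 0.0049  0.0009 -0.0028]
```

View pics/g11.png

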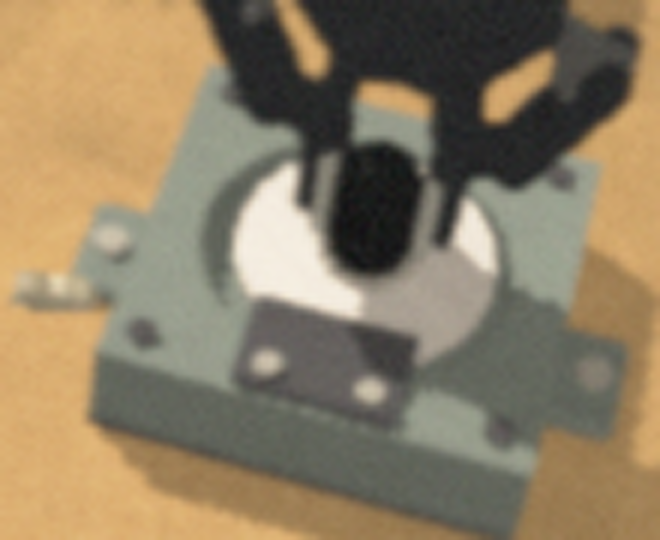

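The disc's near edge is under the lip, as the view shows. The lip covers it at about (330,340) and the disc nearly fills the recess, but it is still slightly tilted. Continuing to level.

>>> send_rows(
  series=[
    [-0.001, 0, 0.001, 0, -1],
    [0, 0, 0.001, 0, -1],
    [0, 0, 0, 0, -1],
  ],
)

```text
time: 14.85
tool_pos: [0.564, -0.0999, 0.0352]
eef_rot: [-0.344, 3.118, -0.003]
force: [5.2, 0.4, 14.2]
gripper_width: 0.291
```

>>> send_rows(
  series=[
    [0, 0, 0.001, 0, -1],
    [0, 0, 0.001, 0, -1],
    [0, 0, 0, 0, -1],
  ],
)

```text
time: 15.22
tool_pos: [0.5649, -0.0999, 0.0335]
eef_rot: [-0.344, 3.116, -0.003]
force: [9.4, 1.5, 13.1]
gripper_width: 0.294
```

```bash
python3 -c "
from fit import *;from station import arm
s=arm.state();go(SEAT+.006*X+[0,0,.018],s)
c=arm.capture('scene');np.savez('s12.npz',**c)
for n in ('s11','s12'):
    a=dict(np.load(n+'.npz'))['image']
    print(n,[int(x) for x in a[208:240,327].mean(1)],[int(x) for x in a[205:240,345].mean(1)],[int(x) for x in a[210:250,312].mean(1)])"
```

```text
t 15.22 pos [ 0.5649 -0.0999  0.0335] yaw_y 102.59515896427585 z [ 0.0065 -0.0012 -1.    ] F [ 9.4236  1.4994 13.0908] w 0.29387284942648517
tool delta [ 0.0069  0.0012 -0.0066]
s11 [150, 149, 145, 148, 139, 97, 46, 27, 27, 30, 32, 26, 31, 26, 28, 24, 26, 20, 30, 30, 29, 26, 24, 28, 25, 25, 29, 53, 98, 125, 140, 156] [79, 89, 91, 92, 82, 55, 43, 36, 40, 38, 37, 37, 34, 42, 80, 135, 149, 149, 140, 138, 153, 184, 213, 221, 227, 227, 227, 229, 224, 211, 171, 158, 153, 155, 156] [71, 117, 143, 147, 130, 107, 113, 162, 208, 228, 231, 227, 226, 226, 231, 232, 234, 235, 234, 234, 235, 235, 234, 234, 235, 235, 235, 235, 233, 212, 141, 100, 95, 96, 98, 95, 99, 96, 103, 118]
s12 [153, 147, 150, 148, 138, 93, 46, 26, 29, 33, 22, 24, 26, 19, 26, 27, 28, 21, 27, 27, 28, 25, 23, 25, 30, 22, 25, 40, 75, 117, 140, 153] [74, 84, 92, 92, 90, 78, 54, 43, 39, 40, 37, 37, 38, 35, 54, 99, 141, 148, 139, 120, 111, 136, 171, 192, 216, 223, 229, 231, 228, 213, 181, 160, 153, 155, 153] [50, 87, 131, 142, 128, 106, 98, 102, 137, 203, 228, 231, 231, 229, 232, 234, 235, 233, 234, 237, 233, 234, 232, 235, 235, 236, 235, 235, 234, 213, 146, 101, 95, 97, 94, 94, 96, 97, 103, 118]
```

>>> send_rows(
  series=[
    [-0.002, 0, 0.001, 0, -1],
    [0, 0, 0.001, 0, -1],
    [0, 0, 0, 0, -1],
  ],
)

```text
time: 15.65
tool_pos: [0.566, -0.0996, 0.0314]
eef_rot: [-0.344, 3.118, -0.003]
force: [6.0, -0.9, 15.8]
gripper_width: 0.298
```

```bash
python3 -c "
from fit import *;from station import arm
s=arm.state();go(SEAT+.006*X+[0,0,.018],s)
c=arm.capture('scene');np.savez('s13.npz',**c)
a=c['image'];print([int(x) for x in a[210:250,312].mean(1)],[int(x) for x in a[205:240,345].mean(1)])
f=np.linspace(0,2*np.pi,721)
for th in (0,4,8):
  for cx in (-.004,.004):
    a=np.radians(th);u=np.cos(a)*X+np.array([0,0,np.sin(a)]);n=-np.sin(a)*X+np.array([0,0,np.cos(a)]);q=SEAT+[0,0,.042*np.sin(a)]+cx*X
    r=np.array([proj(c,q+.042*np.cos(k)*u+.042*np.sin(k)*Y+.006*n) for k in f])
    print(th,cx,[round(r[np.abs(r[:,0]-k)<.4][:,1].min(),1) for k in (312,345)],'cols',r[:,0].min(),r[:,0].max())"
```

```text
t 15.65 pos [ 0.566  -0.0996  0.0314] yaw_y 102.58607377662261 z [ 0.005  -0.0015 -1.    ] F [ 6.0146 -0.8926 15.8058] w 0.29835631869724316
tool delta [ 0.0081  0.0012 -0.0087]
[45, 75, 120, 138, 129, 109, 98, 97, 100, 127, 181, 223, 231, 230, 232, 233, 236, 234, 234, 235, 236, 235, 235, 234, 233, 236, 235, 236, 234, 216, 144, 101, 99, 94, 96, 97, 98, 97, 104, 119] [62, 83, 91, 95, 95, 85, 59, 40, 41, 40, 39, 35, 38, 39, 41, 83, 136, 147, 138, 119, 104, 109, 130, 160, 188, 214, 224, 230, 229, 218, 185, 158, 153, 154, 153]
0 -0.004 [np.float64(221.3), np.float64(235.2)] cols 301.581975854922 345.1452610755328
0 0.004 [np.float64(218.9), np.float64(230.2)] cols 302.6358671194332 345.90537106759984
4 -0.004 [np.float64(219.8), np.float64(232.9)] cols 301.6395120460718 345.4142317941784
4 0.004 [np.float64(217.5), np.float64(228.1)] cols 302.69527835637143 346.17458183013446
8 -0.004 [np.float64(218.4), np.float64(230.7)] cols 301.7017715843501 345.6795880471326
8 0.004 [np.float64(216.1), np.float64(226.2)] cols 302.75961899795095 346.44023089268046
```

>>> send_rows(
  series=[
    [0, 0, 0, 0, 0],
    [0, 0, 0, 0, 0],
    [0, 0, 0, 0, 0],
    [0, 0, 0, 0, 0],
    [0, 0, 0, 0, 0],
  ],
)

```text
time: 16.32
tool_pos: [0.5635, -0.0989, 0.0297]
eef_rot: [0.344, -3.123, -0.0]
force: [0.5, -0.0, -1.4]
gripper_width: 0.499
```

>>> send_rows(
  series=[
    [0, 0, -0.01, 0, 0],
    [0, 0, -0.03, 0, 0],
    [0, 0, -0.05, 0, 0],
    [0, 0, -0.05, 0, 0],
    [0.05, 0, 0, 0, 0],
  ],
)

```text
time: 16.95
tool_pos: [0.5186, -0.1109, 0.1742]
eef_rot: [-0.346, 3.114, -0.007]
force: [-0.3, 0.3, -0.6]
gripper_width: 0.501
```

>>> send_rows(
  series=[
    [0.04, 0.04, 0, 0, 0],
    [0.04, 0.04, 0, 0, 0],
    [0.04, 0.04, 0, 0, 0],
    [0, 0.04, 0, 0, 0],
    [0, 0.04, 0, 0, 0],
  ],
)

```text
time: 17.58
tool_pos: [0.3535, 0.0602, 0.1707]
eef_rot: [-0.342, 3.121, -0.0]
force: [0.1, -0.1, 0.3]
gripper_width: 0.502
```

```bash
python3 -c "
from fit import *;from station import arm
s=arm.state();go(SEAT,s)
c=arm.capture('scene');t=arm.capture('top');np.savez('s14.npz',**c);np.savez('t14.npz',**t)
for nm,cc,w in (('top',t,(300,170,360,232)),('scene',c,(290,205,352,262))):
    hsv=cv2.cvtColor(cc['image'],cv2.COLOR_RGB2HSV)
    for smax,vmin in ((60,150),(40,170)):
        z=np.zeros(hsv.shape[:2],bool);z[w[1]:w[3],w[0]:w[2]]=1
        m=max(blobs(z&(hsv[...,1]<smax)&(hsv[...,2]>vmin),60),key=lambda b:b[0][4])
        print(nm,smax,m[0])
"
```

```text
t 17.57 pos [0.3535 0.0602 0.1707] yaw_y 102.52092889212327 z [ 0.0017 -0.0001 -1.    ] F [ 0.1134 -0.0877  0.2915] w 0.5017569073973525
tool delta [-0.1585 -0.2008  0.149 ]
top 60 [310 185  37  37 770]
top 40 [310 185  37  37 737]
scene 60 [ 290  205   62   57 1824]
scene 40 [304 218  29  27 374]
```

```bash
python3 -c "
from fit import *
t=dict(np.load('t14.npz'));c=dict(np.load('s14.npz'))
hsv=cv2.cvtColor(t['image'],cv2.COLOR_RGB2HSV);z=np.zeros(hsv.shape[:2],bool);z[170:232,300:360]=1
m=max(blobs(z&(hsv[...,1]<60)&(hsv[...,2]>150),60),key=lambda b:b[0][4])[2]
h=cv2.convexHull(np.argwhere(m)[:,::-1].astype(np.int32))[:,0]
# points on plane z=.028, keep away from lip (seat x>-.02), circle fit
p=np.array([plane(t,q,.028)-SEAT for q in h.astype(float)]);x=p@X;y=p@Y;k=x>-.02
A=np.c_[2*x[k],2*y[k],np.ones(k.sum())];s=np.linalg.lstsq(A,x[k]**2+y[k]**2,rcond=None)[0]
print('circle centre seat',s[:2],'r',np.sqrt(s[2]+s[0]**2+s[1]**2),'n',k.sum())
for nm,cc,(r0,r1,c0,c1) in (('top',t,(190,222,312,345)),('scene',c,(200,245,305,345))):
    g=cc['image'].max(2)<55; w=np.zeros_like(g);w[r0:r1,c0:c1]=1
    for b in blobs(g&w,25): print(nm,'dark',b[0],b[1])
for cx,cy,th in ((0,0,0),(s[0],s[1],0),(s[0],s[1],6)):
    a=np.radians(th);n=-np.sin(a)*X+np.array([0,0,np.cos(a)]);u=np.cos(a)*X+np.array([0,0,np.sin(a)]);q=SEAT+cx*X+cy*Y+[0,0,.042*np.sin(a)]
    print(th,'grip top top',proj(t,q+.049*n),'base',proj(t,q+.006*n),'far',proj(t,q+.042*u+.006*n),'scene top',proj(c,q+.049*n),'base',proj(c,q+.006*n),'far',proj(c,q+.042*u+.006*n),'right',proj(c,q-.042*Y+.006*n),'left',proj(c,q+.042*Y+.006*n))
for col in (322,326,330,334):print(col,[int(v) for v in c['image'][205:225,col].mean(1)])
g=dict(np.load('scene0.npz'));d0=disc(g,(160,195,205,240),.006);disc(c,(160,195,205,240),.006)
"
```

```text
circle centre seat [ 0.006  -0.0004] r 0.04076796033750398 n 16
top dark [324 196  14  14 144] [330.1458 202.5417]
scene dark [321 214  14  22 227] [327.326  224.7137]
0 grip top top [331.688  204.7925] base [328.486  206.2181] far [324.3937 187.1872] scene top [326.8825 219.3146] base [323.7606 234.4432] far [328.3482 219.6002] right [345.1564 240.2238] left [302.8235 228.7794]
0 grip top top [331.2687 201.8837] base [328.0868 203.436 ] far [323.9917 184.4241] scene top [327.7885 217.1672] base [324.6505 232.3003] far [329.1829 217.6033] right [345.9469 238.0268] left [303.8079 226.6895]
6 grip top top [332.1139 204.171 ] base [328.4579 203.5711] far [324.6615 184.3404] scene top [327.5184 217.5231] base [324.8881 231.0463] far [329.7229 214.9023] right [346.2808 236.7837] left [303.953  225.4257]
322 [167, 158, 151, 150, 151, 155, 154, 147, 133, 107, 89, 80, 77, 89, 85, 76, 61, 54, 38, 36]
326 [167, 167, 158, 153, 149, 150, 151, 144, 110, 57, 40, 37, 38, 38, 36, 42, 37, 32, 27, 22]
330 [166, 167, 166, 160, 155, 153, 151, 143, 116, 68, 42, 37, 37, 39, 38, 39, 35, 31, 20, 27]
334 [165, 164, 168, 164, 157, 153, 150, 153, 152, 144, 124, 90, 55, 42, 42, 40, 47, 64, 93, 113]
ell ((181.21334838867188, 221.86659240722656), (20.214672088623047, 27.006465911865234), 82.53500366210938) -> [0.441  0.1657 0.006 ]
ell ((181.22195434570312, 221.81114196777344), (20.194658279418945, 27.13020133972168), 80.98828887939453) -> [0.4411 0.1658 0.006 ]
```

```bash
python3 -c "
from station import arm
print(arm.state()['time'],arm.state()['force']);print(arm.close_job())"
```

```text
17.675 [-1.17717221  0.48426663 -0.14926845]
the job is handed in; nothing more can be done
None
```

The larger cover is in the recess with its edge under the lip, and the job was handed in at about 17.7 s of the 35 s allowed. `close_job` gives no verdict, so this rests on my own checks.

**What I did:** The moves cannot tilt the tool, so I gripped the cover lightly by its grip (25 N). I pressed the edge of its disc down on the lip's screw heads, which pivoted it about 21° between the pads. I then lowered it low edge first under the lip, pressed it level against the floor, let go and backed off.

**Last checks** (from the two cameras with the arm clear; the picture-viewing allowance was used up, so these are measured values only):
- **Position:** the cover's centre is about 6 mm from the recess centre, away from the lip (limit 14 mm). Its lip-side edge is then about 6 mm under the lip.
- **Level:** the grip's position in the top view fits a level cover, good to about 1.5° (limit 3°). The grip in the scene view agrees within about a pixel.
- **Height:** I took the cover to be on the recess floor and did not measure its height separately.
- **Small cover:** it shows no measurable movement (about 0.1 mm).
- **Contact:** the arm was clear, and the force reading was about 1 N (noise).

**What disagreed:**
- The fitted disc radius came out at 40.8 mm instead of 42 mm.
- My first tilt estimates, taken from the near edge of the disc, were badly scattered. I dropped them and judged the tilt from the gap between the grip and the disc's far edge.
- The cover also slid several millimetres in the pads while I pressed it.

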